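# Set the metering dial to its reference line and lock it

## Task

With closed fingertips, push the finger post of the metering unit's round dial until the white index line on the dial lines up with the one long scale line on the collar round it. Then push the lock lever at the front of the unit fully home against its stop pin. Only push gently: grip nothing, and leave the things standing beside the unit where they are.

Things in the scene. Friction and masses are not known exactly. Their poses are not given: they have to be found in the camera images.
- unit: The metering unit, fixed on the cart at the robot's right: grey base plate 12 mm thick, x -115 to +71, y -68 to +68 mm. Origin: on the cart top under the dial's vertical axis; z up, x to the far side, y left. On it an aluminium scale collar (radius 63 mm, top at z 34 mm; fixed) round the black turning dial (radius 47 mm, flat top at z 38 mm).
- target_line (a point): Inner end of the long target line on the fixed collar: 47 mm from the dial axis, z 38 mm. It alone crosses the whole collar (15.5 mm long, 2.6 mm wide) and has a small screw on a lug at its outer end, 68 mm from the axis, top z 33 mm. The other 23 lines, every 15 degrees, are 6 mm long and 1.2 mm thin. Its direction differs from start to start.
- index_mark (a point): Outer end of the dial's white index line (20 mm long, 2.2 mm wide, radial) at the dial's rim: 47 mm from the axis, z 38 mm. It must be brought in line with the target line.
- finger_post (a point): Upright steel pin fixed on the dial: 14 mm diameter (18 mm at the foot, lowest 5 mm), 30 mm tall, from z 38 to 68 mm, 35 mm from the dial axis, straight across the axis from the index line. This point: centre of its foot, at z 38 mm. To be pushed sideways with the fingertips, along the circle about the dial axis.
- dial (a joint): Turn of the dial, rad, positive anticlockwise from above; at 0 the index line points along the unit's -x (to the robot), the finger post along +x. Range -3.1 to 3.1, starts at 0.9 to 2.0, which is 0.4 rad or more anticlockwise of the target line. Stays where it is left; friction 0.06 N m (under 2 N at the post).
- lock_lever (a joint): Swing of the lock lever about a vertical axis at x -92, y -45 mm of the unit, rad: 0 is fully home at its stop pin, arm along the unit's +y; positive swings the free end to the robot (-x). Range 0 to 0.95, starts at 0.6 to 0.9, stays where left; friction 0.08 N m (about 1 N at the knob). It does not act on the dial. Arm 76 mm long, 11 mm wide, z 15 to 23 mm.
- lever_knob (a point): Upright black plastic knob on the free end of the lock lever, 75 mm from its pivot: 16 mm diameter, from z 21 to 48 mm. This point: centre of its foot, z 21 mm. To be pushed from the robot's side, away from the robot.
- brass_weight: Loose bystander: brass weight 29 mm diameter, 52 mm tall, standing left of the unit. Origin: centre of its underside. Leave it alone.
- vial: Loose bystander: capped vial 19 mm diameter, 52 mm tall, standing left of the weight. Origin: centre of its underside. Leave it alone.
- tape_roll: Loose bystander: roll of tape 66 mm diameter, 19 mm high, lying farther left. Origin: centre of its underside. Leave it alone.

How it is judged:
On the way, in this order (a step that is already met when the one before it is completed fails the run):
1. the dial's index line is lined up with the long target line, while the lock lever is still open (horizontal distance between index_mark and target_line below 0.0035 m and value of joint lock_lever above 0.3 rad), for 0.3 s.
2. the lock lever is home (value of joint lock_lever below 0.08 rad), for 0.2 s.
At the end, for the whole second after the job is handed in: The outer end of the index line is within 3.5 mm (about 4 degrees) of the inner end of the long target line, the dial is at rest, and the lock lever is within 0.08 rad of its stop (horizontal distance between index_mark and target_line below 0.0035 m and value of joint lock_lever below 0.08 rad and velocity of joint dial between -0.05 and 0.05 rad/s); the robot touches nothing.
It fails at once if the dial is gripped or pushed hard (over 35 N) (contact force between the fingers and dial above 35 N).
It fails at once if the lock lever is gripped or pushed hard (over 35 N) (contact force between the fingers and lock_lever above 35 N).
It fails at once if a bystander is lifted, knocked over or moved by more than 20 mm (distance of any of brass_weight, vial, tape_roll from where it was at the start of the episode above 0.02 m or angle between any of vial, brass_weight's own z axis and vertical above 0.5 rad).
It also fails if it takes over 64 s, if anything falls off the work surface, if the arm or the gripper's body presses on something with over 40 N, if the wrist force passes 120 N, or if a joint passes its speed limit or range.

## Robot

A 7-joint arm with a two-finger parallel gripper is mounted at the origin on a cart in front of the work surface, level with it; the furniture and walls round the work are solid. World frame = base frame: x ahead of the robot, y to its left, z up, the work surface at z = 0. Lengths are in m, angles in rad, forces in N, time in s.
With the tool pointing down it reaches from about 0.4 to 0.875 m from the base axis. Payload 19.3 kg.
Tool frame: the origin (TCP) lies midway between the tips of the shut fingers; the grasp point (between the pads) lies robot.hold_point_z behind it (robot.hold_point_z is the distance from the TCP to the grasp point, in m); z points along the fingers, y is the line along which they close (so a half turn about z gives the same grasp; the last joint's range is limited). The gripper opens to 85 mm and grips with 20 to 120 N. Pads are 22 mm wide; open, the fingers measure 114 mm over their backs; the gripper's body (76 mm by 85 mm) begins 54 mm behind the grasp point. The pads swing forward as they close: fully open they stand 13 mm farther back than shut.
Start: joints at [-0.07, 0.521, -0.036, 1.599, 0.021, 1.021, -0.113], TCP at [0.625, -0, 0.231] pointing down, gripper open.
Joint ranges: [-2.91, 2.91], [-0.3, 2.13], [-1.5, 1.42], [0.17, 2.43], [-1.26, 4.41], [0.16, 1.93], [-2.52, 2.52]. Speed limits (rad/s): [1.89, 1.89, 2.39, 2.39, 3.01, 3.01, 3.01].

## Interface

Orientations are given as [roll, pitch, yaw] about the fixed x, y, z axes, in that order (R = Rz(yaw) Ry(pitch) Rx(roll)).
In Python, from station import robot, read_camera, search_frame gives the robot as it stands. The module is installed in compiled form; this text tells all that it offers. Calls block until the motion is done:
- robot.move_ptp(position, orientation): joint-space move of the TCP to a pose.
- robot.move_straight(position, max_speed=0.15, rot=None, until_force=None): straight line of the TCP; rot=None keeps the orientation; max_speed is the mean speed in m/s. With until_force (N) it stops when the force on the tool has changed by that much, and returns True; else False.
- robot.movej(angles): joint-space move.
- robot.open_gripper() and robot.grab(squeeze=None): open the fingers fully, or close them until they stop; squeeze is the grip in N (None keeps the last).
- robot.pause(seconds).
- robot.ik(position, orientation): joint angles nearest the present ones, or None.
- robot.state(): the state.
- read_camera(name): name is "scene" or "side" or "wrist"; returns a dict with "img" (384x512x3 uint8, red, green, blue), "range_z" (384x512 float32, m along the optical axis (not along the pixel's ray), 0 where there is no reading), "fx", "fy", "cx", "cy" (pixels), "world_from_camera" (4x4, takes a point from camera to world coordinates). Camera axes: x right, y down, z forward; pixel columns grow to the right and rows downward; lengths in m; the calibration is good to about 2 mm. A picture is of the moment at which its call begins.
A pose or a line that the arm cannot do raises robot.MotionError and nothing moves.
- robot.sign_off(): hands the job in; it is judged then, once.
Trained networks look in a picture, given as the dict that the camera call returned (one of the last four; its "shot" number tells which), for a name from the list of things; names that differ only in an ending like _2 or _b are one class to them, and where a whole thing is asked for, a point or a joint stands for the part that bears it (a point fixed in the world has none). Each returns a list of dicts, best first, with "confidence" (0 to 1); they miss things now and then, are a little off and sometimes report something else, mostly with a low value. They report only what shows in the picture. A call takes as long as a camera call.
- search_frame(picture, target): "point" ([row, column] in pixels, amid what is visible of it).
The state is a dict: "time_s": time; "joint_positions": joint angles; "joint_velocities": joint speeds; "joint_efforts": joint torques, N m; "position": TCP position; "orientation": TCP orientation; "ft_force": force on the tool from outside, world axes, zero at the start; "ft_torque": the same for the moment, N m; "opening": finger opening in m; "grip_force": force on a finger pad.
Only numpy, scipy, OpenCV 4.12 (cv2) and the standard library are available. Lean on these libraries where they do the work, as an engineer would, in place of code of your own. Each camera call takes 0.05 s, during which the arm holds its last target. There are 200 camera calls.

## Working session

There is one attempt and no reset: what is moved stays moved. The work goes in short steps, each a Python script; the robot and the scene stay as the last script left them, time stands still between calls to the robot, and variables do not carry over. Pictures are saved under pics/ and viewed, at most 10 in all, crops included, and the job is handed in when it is done.

```bash
mkdir -p pics
cat > h.py <<'E'
import numpy as np, cv2
from station import robot, read_camera, search_frame
def at_z(p,rc,z):
    T=np.array(p["world_from_camera"]); r,c=rc
    d=T[:3,:3]@np.array([(c-p["cx"])/p["fx"],(r-p["cy"])/p["fy"],1.]); o=T[:3,3]
    return o+d*(z-o[2])/d[2]
def px(p,X):
    T=np.linalg.inv(np.array(p["world_from_camera"])); q=T[:3,:3]@np.array(X)+T[:3,3]
    return p["fy"]*q[1]/q[2]+p["cy"], p["fx"]*q[0]/q[2]+p["cx"]
def save(p,n): cv2.imwrite("pics/"+n,p["img"][:,:,::-1])
Z=dict(unit=.02,dial=.038,target_line=.036,index_mark=.038,finger_post=.038,lever_knob=.021,lock_lever=.02,brass_weight=.026,vial=.026,tape_roll=.01)
E
python3 - <<'E'
from h import *
print(robot.state(), robot.hold_point_z)
for n in("scene","side"):
    p=read_camera(n);save(p,n+"0.png");print(n,np.round(p["world_from_camera"],2).tolist())
    for k,z in Z.items():
        for d in search_frame(p,k)[:2]: print(k,np.round(d["point"]),round(d["confidence"],2),np.round(at_z(p,d["point"],z),4))
E
```

```text
{'time_s': 0.0, 'joint_positions': array([-0.07020185,  0.5220191 , -0.03629459,  1.60001359,  0.02121413,
        1.02112303, -0.11278529]), 'joint_velocities': array([ 0.00052622, -0.00082236, -0.00153929, -0.00119268,  0.00050282,
       -0.00101218, -0.00071087]), 'joint_efforts': array([-4.24098413e-03, -9.27110124e+01,  1.97758444e+00, -3.69928443e+01,
        1.76317629e-02,  8.19846697e-03, -6.58496788e-05]), 'position': array([ 6.24649367e-01, -6.04770006e-05,  2.30720949e-01]), 'orientation': array([-3.14042023e+00,  1.13788968e-04,  1.57078202e+00]), 'ft_force': array([-0.75710256,  0.5849609 ,  0.37402556]), 'ft_torque': array([-0.03349932,  0.01855288, -0.04042429]), 'grip_force': 0.0, 'opening': 0.08527011954871548} 0.0187
scene [[-0.9, -0.19, 0.4, 0.13], [-0.44, 0.43, -0.79, 0.67], [-0.02, -0.88, -0.47, 0.51], [0.0, 0.0, 0.0, 1.0]]
unit [184. 277.] 0.73 [ 0.4944 -0.1863  0.02  ]
dial [174. 273.] 0.6 [ 0.5171 -0.208   0.038 ]
target_line [179. 268.] 0.82 [ 0.5208 -0.1782  0.036 ]
index_mark [174. 272.] 0.92 [ 0.5211 -0.2084  0.038 ]
finger_post [174. 274.] 0.62 [ 0.5174
[... 403 characters left out ...]
6, 0.63], [0.0, 0.0, 0.0, 1.0]]
unit [160. 285.] 0.58 [ 0.4951 -0.2164  0.02  ]
unit [161. 323.] 0.46 [ 0.4059 -0.2381  0.02  ]
dial [159. 324.] 0.65 [ 0.4008 -0.2203  0.038 ]
dial [153. 269.] 0.57 [ 0.5329 -0.2094  0.038 ]
target_line [161. 275.] 0.93 [ 0.5118 -0.1822  0.036 ]
index_mark [151. 271.] 0.62 [ 0.5305 -0.2218  0.038 ]
finger_post [151. 271.] 0.71 [ 0.5313 -0.2202  0.038 ]
lever_knob [161. 284.] 0.61 [ 0.4963 -0.2122  0.021 ]
lever_knob [162. 322.] 0.54 [ 0.406  -0.2324  0.021 ]
lock_lever [162. 321.] 0.78 [ 0.41   -0.2351  0.02  ]
brass_weight [205. 296.] 0.54 [ 0.4317 -0.049   0.026 ]
vial [245. 289.] 0.49 [0.4177 0.0735 0.026 ]
tape_roll [288. 269.] 0.75 [0.4312 0.1723 0.01  ]
```

```bash
cd pics; python3 -c "
import cv2,numpy as np
cv2.imwrite('both.png',cv2.resize(np.hstack([cv2.imread('scene0.png'),cv2.imread('side0.png')]),(800,300)))"
```

```text
(no output)
```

View pics/both.png

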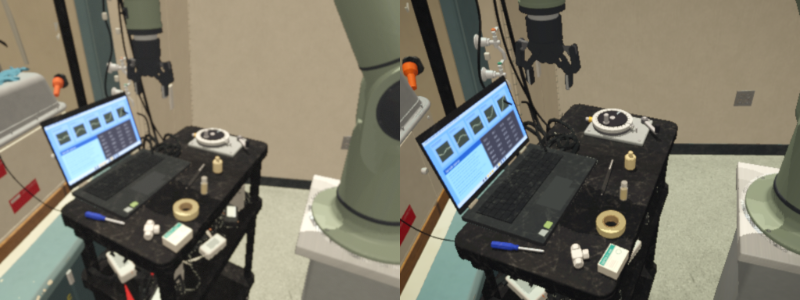

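The unit is at the far right end of the cart, around scene (210,137) in the left half of the picture and side (610,122) in the right half. The lever is on the robot's side, and the bystanders stand nearer the camera. Next I'll look from above with the wrist camera.

Run:
```python
from h import *
robot.grab(20)
robot.move_ptp([0.47,-0.205,0.27],[np.pi,0,np.pi/2])
p=read_camera("wrist");save(p,"w1.png");print(np.round(p["world_from_camera"],3).tolist(),p["fx"])
for k,z in Z.items():
    for d in search_frame(p,k)[:2]: print(k,np.round(d["point"]),round(d["confidence"],2),np.round(at_z(p,d["point"],z),4))
print(robot.state()["time_s"],robot.state()["joint_positions"])
```

```text
[[1.0, 0.002, 0.001, 0.471], [0.002, -0.964, -0.267, -0.138], [0.001, 0.267, -0.964, 0.413], [0.0, 0.0, 0.0, 1.0]] 321.68249374619046
dial [174. 305.] 0.95 [ 0.5299 -0.2261  0.038 ]
target_line [143. 285.] 0.82 [ 0.5049 -0.1901  0.036 ]
index_mark [174. 304.] 0.64 [ 0.5287 -0.2261  0.038 ]
finger_post [174. 304.] 0.76 [ 0.5279 -0.2262  0.038 ]
lever_knob [183. 211.] 0.92 [ 0.4144 -0.2425  0.021 ]
lock_lever [182. 210.] 0.97 [ 0.4127 -0.2412  0.02  ]
brass_weight [ 20. 221.] 0.96 [ 0.4327 -0.0565  0.026 ]
3.4333 [ 0.29009913  0.29933047  0.00677496  1.84625514 -0.00241693  0.99609353
  0.29799484]
```

View pics/w1.png

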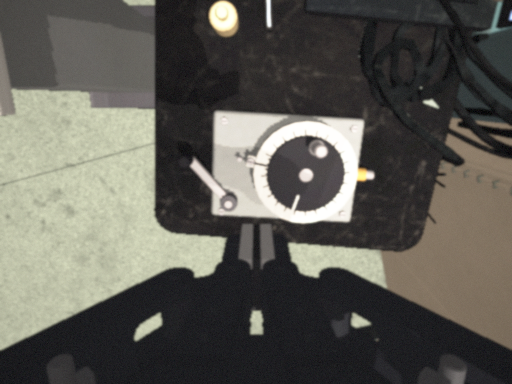

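The wrist picture shows the dial centre at about (306,174) and the post at (320,149). The index line points down to (296,205). The long target line, with its lug, is at the left at (241,156). The lever runs from its pivot at (227,203) to the black knob at (187,152). So the dial needs a clockwise turn of about 87°. Next I'll move closer and rectify the view.

```bash
cat >> h.py <<'E'
def rect(p,c,z,half=.12,s=3000):  # top view, up=+y, right=+x
    n=int(2*half*s); u=(np.arange(n)+.5)/s-half
    X,Y=np.meshgrid(c[0]+u,c[1]-u); T=np.linalg.inv(np.array(p["world_from_camera"]))
    q=np.stack([X,Y,0*X+z],-1)@T[:3,:3].T+T[:3,3]
    return cv2.remap(p["img"],(p["fx"]*q[...,0]/q[...,2]+p["cx"]).astype(np.float32),(p["fy"]*q[...,1]/q[...,2]+p["cy"]).astype(np.float32),cv2.INTER_CUBIC)
E
python3 - <<'E'
from h import *
robot.move_ptp([0.5,-0.275,0.19],[np.pi,0,np.pi/2])
p=read_camera("wrist");np.save("w2.npy",p,allow_pickle=True)
print(np.round(p["world_from_camera"],3).tolist())
for k in("target_line","index_mark","finger_post","dial","lever_knob"):
    for d in search_frame(p,k)[:1]: print(k,np.round(d["point"]),round(d["confidence"],2),np.round(at_z(p,d["point"],Z[k]),4))
im=rect(p,(.50,-.22),.036,.14,2100);cv2.imwrite("pics/r2.png",im[:,:,::-1]);print(im.shape)
E
```

```text
[[1.0, 0.0, -0.001, 0.5], [-0.0, -0.964, -0.267, -0.209], [-0.001, 0.267, -0.964, 0.332], [0.0, 0.0, 0.0, 1.0]]
target_line [ 70. 269.] 0.7 [ 0.511  -0.1865  0.036 ]
index_mark [115. 286.] 0.8 [ 0.5269 -0.2244  0.038 ]
finger_post [118. 290.] 0.69 [ 0.5303 -0.2267  0.038 ]
dial [117. 288.] 0.86 [ 0.5287 -0.2259  0.038 ]
lever_knob [130. 162.] 0.79 [ 0.4099 -0.2393  0.021 ]
(588, 588, 3)
```

View pics/r2.png

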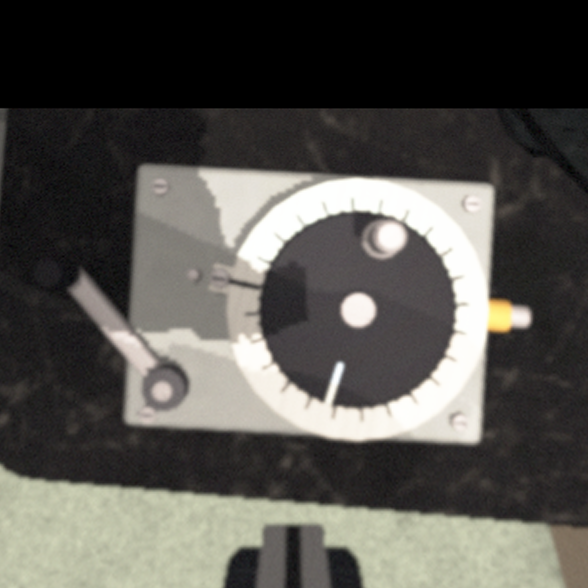

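The rectified view puts the dial axis at (358,311), which is world (0.5305,-0.2281). The index end is at (330,404), bearing 253°. The target's inner end is at (262,288), bearing 166.7°. The post foot is at about (383,240), the unit's yaw is about -3.3°, and the lever knob is at (48,272). Next I'll sweep the post clockwise and stop short of the target.

```bash
cat >> h.py <<'E'
C=np.array([.5305,-.2281]); TGT=np.radians(166.7)
def pose(th,off,R=.037,z=.050):
    th=np.radians(th); r=np.array([np.cos(th),np.sin(th)]); t=np.array([-r[1],r[0]])
    return [*(C+R*r+off*t),z],[np.pi,0,th+np.pi/2]   # tool -x pushes clockwise
def look(n,view=True):
    p=read_camera("wrist"); 
    im=rect(p,C,.037,.08,4000); cv2.imwrite("pics/"+n,cv2.resize(im,(560,560))[:,:,::-1]); np.save("last.npy",p,allow_pickle=True); return im
E
python3 - <<'E'
from h import *
p=np.load("w2.npy",allow_pickle=True).item()
r,c=map(int,px(p,[*C,.04])); T=np.array(p["world_from_camera"])
d=p["range_z"][r,c]; print("hub", T[:3,:3]@(d*np.array([(c-p["cx"])/p["fx"],(r-p["cy"])/p["fy"],1]))+T[:3,3])
for th in (72,30,-13): print(robot.ik(*pose(th,.018)))
pos,rot=pose(73,.032)
robot.move_ptp([pos[0],pos[1],.13],rot)
robot.move_straight(pos,.1)
for th in list(np.arange(73,0,-9))+[0]:
    off=.032 if th==73 else .018
    pos,rot=pose(th,off); robot.move_straight(pos,.05,rot=rot); print(th,np.round(robot.state()["ft_force"],1))
look("r3.png"); print(robot.state()["time_s"])
E
```

```text
hub [ 0.52982558 -0.22782604  0.04049419]
[ 0.40428871  0.67994324 -0.23383566  1.89831702  0.26374578  0.59298121
  1.25747959]
[ 0.29773005  0.70537053 -0.08830554  1.82538332  0.09924862  0.61508825
  0.67287484]
[ 0.23340111  0.73587394  0.05301125  1.76317002 -0.05926532  0.64409163
  0.09323044]
73 [-0.9  0.4 -0. ]
64 [-0.2  0.1 -0.7]
55 [ 0.5 -0.6  0.5]
46 [-0.7  0.5 -0.1]
37 [-0.2 -0.4 -0.8]
28 [ 0.6 -0.5 -0.2]
19 [-0.  -0.6 -0.3]
10 [ 0.2 -0.2 -1. ]
1 [0.  0.9 0.4]
0 [-0.4  0.7  0.5]
9.35
```

View pics/r3.png

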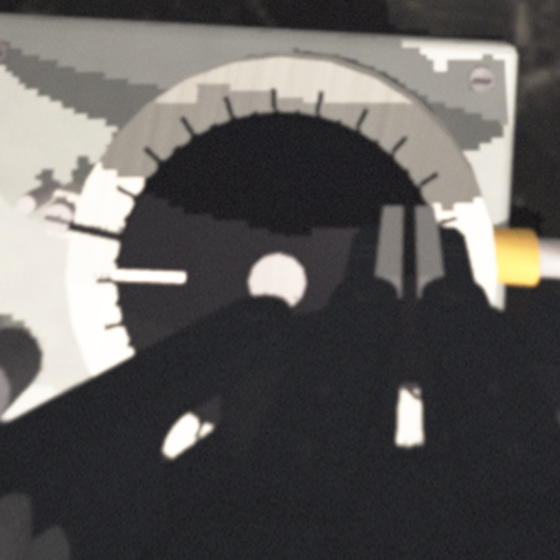

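The dial followed the push. The index line now points at about 178°, with its end at (112,276). The target line is at (120,236), about 13.7° farther clockwise. I'll push another 11.5°, then retreat and measure.

Run:
```python
from h import *
for th in (-6,-11.5):
    pos,rot=pose(th,.018); robot.move_straight(pos,.04,rot=rot)
pos,rot=pose(-11.5,.030); robot.move_straight(pos,.08,rot=rot)
robot.move_straight([*pos[:2],.12],.15)
robot.move_ptp([0.52,-0.275,0.18],[np.pi,0,np.pi/2])
look("r4.png"); print(robot.state()["time_s"])
```

```text
11.325
```

View pics/r4.png

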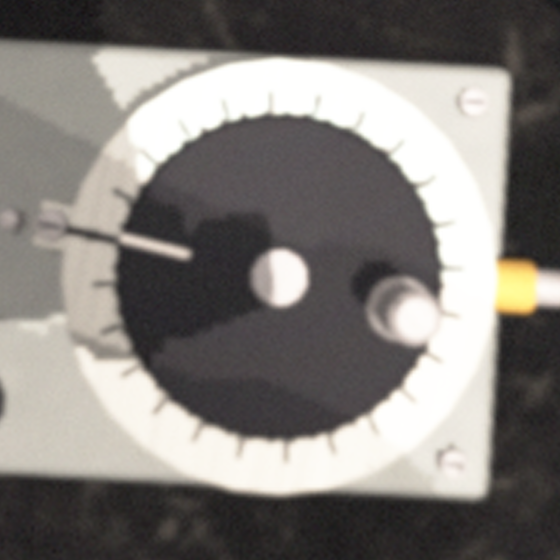

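The index line, (190,254) to (118,238), runs straight on into the long target line, (118,239) to (68,228). The offset is under 1 mm. Next is the lever: from the first top view its pivot is about (0.436,-0.268) and the arm bears about 130°.

```bash
cat > lev.py <<'E'
from h import *
P=np.array([.4358,-.2672])
def lp(th,off,z=.034):
    th=np.radians(th); r=np.array([np.cos(th),np.sin(th)]); t=np.array([-r[1],r[0]])
    return [*(P+.075*r+off*t),z],[np.pi,0,th-np.pi/2]
if __name__=="__main__":
    pos,rot=lp(131,.036); print(robot.ik(pos,rot))
    robot.move_ptp([pos[0],pos[1],.13],rot); robot.move_straight(pos,.1)
    pos,rot=lp(130,.020)
    hit=robot.move_straight(pos,.04,rot=rot,until_force=12); print(hit)
    for th in (122,114,106,98,92,89,87,85,83,81):
        pos,rot=lp(th,.019)
        hit=robot.move_straight(pos,.04 if th>90 else .015,rot=rot,until_force=10 if th>90 else 7)
        print(th,hit,np.round(robot.state()["ft_force"],1))
        if hit: break
    robot.pause(.3)
    t=robot.state()["position"]; r=np.radians(th); b=np.array([-np.sin(r),np.cos(r)])
    robot.move_straight([*(t[:2]+.03*b),t[2]],.1); robot.move_straight([*(t[:2]+.03*b),.14],.15)
    robot.move_ptp([0.48,-0.275,0.19],[np.pi,0,np.pi/2])
    p=read_camera("wrist");im=rect(p,(.50,-.22),.036,.12,2400);cv2.imwrite("pics/r5.png",im[:,:,::-1]);print(robot.state()["time_s"])
E
python3 lev.py
```

```text
[ 0.30505274  0.59991441  0.17375879  2.24326696 -0.31524288  0.32025786
 -0.10609828]
False
122 False [-1.1  0.1  0.2]
114 False [-0.1  0.2 -0.7]
106 False [ 0.9 -0.5 -0.1]
98 False [-1.5  0.3  1.1]
92 False [-0.5  0.1 -0.1]
89 False [-0.7 -0.8 -0.3]
87 False [-0.8 -0.4 -0.6]
85 True [-1.  -0.4  0.5]
19.6917
```

View pics/r5.png

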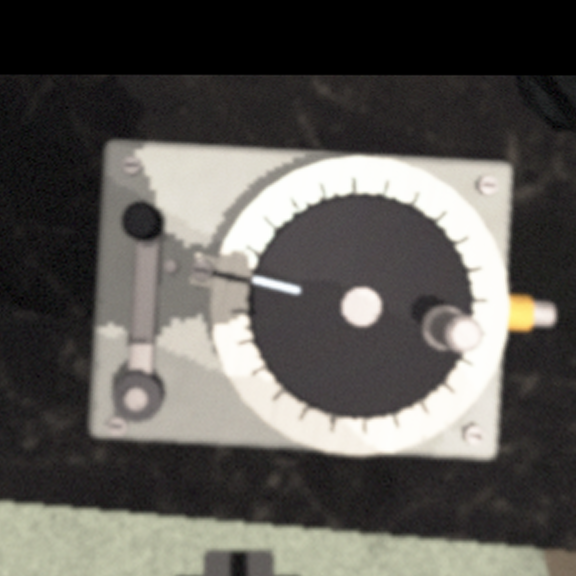

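The lever arm, (142,368) to (147,245), is parallel to the base edge to within about 1° and lies at the stop pin at (170,265). The force stop also tripped there. The index line still runs straight on into the long target line, and the arm is clear of everything.

```bash
python3 -c "
from h import *
print(robot.sign_off())"
```

```text
the job is handed in; nothing more can be done
None
```

The dial's index line is lined up with the long target line (under 1 mm off in the picture), the lock lever is home at its stop pin to within about 1°, and the job is handed in; no verdict came back.

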